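# Put the filter set away and stack the emptied dish

## Task

Put the pile of colour filters beside the microscope away: take it apart and lay each filter flat, same side up, in the recess of the open case lined in its own colour, and stack the emptied round dish upright on the other empty dish, its foot down in that dish's recess, with that dish left standing flat on the bench. Leave the dropper bottle and the black canister undisturbed.

Things in the scene. Friction and masses are not known exactly. Their poses are not given: they have to be found in the camera images.
- filter_blue_center (a point): Colour filter: a cylindrical mount, blue, 46 mm in diameter and 18 mm high, loose, with a pane of blue glass in its top. At the start it is the bottom of the pile, standing in the round dish. This point is its centre, 9 mm above its underside; z is its axis, up.
- filter_green_center (a point): Colour filter: a cylindrical mount, green, 35 mm in diameter and 18 mm high, loose, with a pane of green glass in its top. At the start it is the middle of the pile, on the blue filter. This point is its centre, 9 mm above its underside; z is its axis, up.
- filter_orange_center (a point): Colour filter: a cylindrical mount, orange, 24 mm in diameter and 18 mm high, loose, with a pane of orange glass in its top. At the start it is the top of the pile, on the green filter. This point is its centre, 9 mm above its underside; z is its axis, up.
- case_blue_seat (a point): Open filter case: a fixed black square block, 74 mm wide and 14 mm high, with a round recess 60 mm in diameter and 6 mm deep whose floor is lined in blue. This point is the centre of the recess floor, 8 mm above the bench; z is up.
- case_green_seat (a point): Open filter case: a fixed black square block, 63 mm wide and 14 mm high, with a round recess 49 mm in diameter and 6 mm deep whose floor is lined in green. This point is the centre of the recess floor, 8 mm above the bench; z is up.
- case_orange_seat (a point): Open filter case: a fixed black square block, 52 mm wide and 14 mm high, with a round recess 38 mm in diameter and 6 mm deep whose floor is lined in orange. This point is the centre of the recess floor, 8 mm above the bench; z is up.
- dish_center (a point): Round grey stacking dish with a black floor, loose: 62 mm in outer diameter, 19 mm high; below, a foot 38 mm in diameter and 7 mm high; above it the 62 mm body, from 7 to 19 mm above the underside, with a recess 54 mm in diameter and 4 mm deep on top (recess floor 15 mm above the underside). This is the one that holds the pile of filters at the start. This point is on its axis, 13 mm above its underside (middle of the body's side).
- empty_dish_center (a point): The other round grey stacking dish, of the same make and sizes, loose, standing empty on the bench. A dish stacked on it has its foot (38 mm) on this one's recess floor (recess 54 mm wide, 4 mm deep), so it stands 15 mm higher than this one. This point is on its axis, 13 mm above its underside.
- bottle_center (a point): Bystander: small amber dropper bottle with a black cap, 32 mm wide, 58 mm high, loose. This point is its centre, 29 mm above the bench.
- canister_center (a point): Bystander: black screw-top canister, 44 mm in diameter, 53 mm high, loose. This point is its centre, 26.5 mm above the bench. Close behind it, farther from the robot, stands the tall, fixed microscope.

How it is judged:
By the outcome, as a careful person would: the job done as asked, in the order asked, and still so for the second after the job is handed in, with the robot touching nothing.
It also fails if it takes over 104 s, if anything falls off the work surface, if the arm or the gripper's body presses on something with over 40 N, if the wrist force passes 120 N, or if a joint passes its speed limit or range.

## Robot

A 7-joint arm with a two-finger parallel gripper is mounted at the origin on a cart in front of the work surface, level with it; the furniture and walls round the work are solid. World frame = base frame: x ahead of the robot, y to its left, z up, the work surface at z = 0. Lengths are in mm, angles in rad, forces in N, time in s.
With the tool pointing down it reaches from about 425 to 975 mm from the base axis. Payload 16.7 kg.
Tool frame: the origin (TCP) lies at the very end of the fingers, on their centre line; the grasp point (between the pads) lies arm.grip_depth behind it (arm.grip_depth is the distance from the TCP to the grasp point, in mm); z points along the fingers, y is the line along which they close (so a half turn about z gives the same grasp; the last joint's range is limited). The gripper opens to 85 mm and grips with 20 to 120 N. Pads are 22 mm wide; open, the fingers measure 114 mm over their backs; the gripper's body (76 mm by 85 mm) begins 54 mm behind the grasp point. The pads swing forward as they close: fully open they stand 13 mm farther back than shut.
Start: joints at [-1.375, 0.426, 0.074, 1.606, -0.034, 1.111, -0.067], TCP at [228.794, 635.003, 231.302] pointing down, gripper open.
Joint ranges: [-2.85, 2.85], [-0.5, 2.14], [-1.23, 1.37], [0.21, 2.46], [-1.02, 4.16], [0.16, 2.05], [-2.73, 2.73]. Speed limits (rad/s): [1.89, 1.89, 2.39, 2.39, 3.01, 3.01, 3.01].

## Interface

Orientations are given as a unit quaternion [x, y, z, w].
In Python, from workcell import arm gives the robot as it stands.
- The arm moves only by the tool carry_out, never from a script. Its argument "deltas" is text: rows parted by semicolons, each of 7 numbers parted by spaces: the turn, a rotation vector about the tool's x, y, z in degrees, then the shift along the tool's x, y, z in cm, then the finger opening in cm, from 0 to 8.54. A call has exactly 8 rows; each row is the pose to reach, as a shift and turn from the pose commanded when the call began, along the tool's axes at that moment; what a row does not reach only later rows make up. A row lasts 1/12 s, in which the tool goes at most 41.7 mm and 7.16 degrees, less where a joint would pass 70% of its speed; a pose out of reach is approached as far as the arm can. A call with a gripper value outside its range is refused whole. The fingers move at their own pace and stop on an object; "squeeze" is the grip in N (left out, the last holds). Time passes only in rows, so rows that repeat a pose let the fingers close, or fill a call up. It gives the time, the measured TCP pose, the force, the opening and the grip force at its end, in the units of the state.
- arm.get_obs(): the state, without advancing time (a new reading comes with each control period).
- arm.get_image(name): name is "scene" or "side" or "wrist"; returns a dict with "frame" (400x640x3 uint8, blue, green, red), "fovy" (degrees; the focal length in pixels is half the picture's height over the tangent of half this angle, whatever the lens; pixels are square), "cx", "cy" (the principal point, pixels), "camera_from_world" (4x4, takes a point from world to camera coordinates). Camera axes: x right, y down, z forward; pixel columns grow to the right and rows downward; lengths in mm; the calibration is good to about 2 mm. A picture is of the moment at which its call begins. There is no depth.
- arm.hand_in(): hands the job in; it is judged then, once.
Trained networks look in a picture, given as the dict that the camera call returned (one of the last four; its "shot" number tells which), for a name from the list of things; names that differ only in an ending like _2 or _b are one class to them, and where a whole thing is asked for, a point or a joint stands for the part that bears it (a point fixed in the world has none). Each returns a list of dicts, best first, with "conf" (0 to 1); they miss things now and then, are a little off and sometimes report something else, mostly with a low value. They report only what shows in the picture. A call takes as long as a camera call.
- arm.spot_in(picture, target): "point" ([column, row] in pixels, amid what is visible of it).
- arm.cut_out(picture, target): "pixels" (400x640 bool, what is visible of it) and "point" ([column, row] in pixels, amid what is visible of it).
The state is a dict: "time_s": time; "joint_positions": joint angles; "qd": joint speeds; "tau": joint torques, N m; "tcp_pos": TCP position; "ee_rot": TCP orientation; "wrist_force": force on the tool from outside, world axes, zero at the start; "torque": the same for the moment, N m; "width": finger opening in mm; "grip_force": force on a finger pad.
Only numpy, scipy, OpenCV 4.12 (cv2) and the standard library are available. Lean on these libraries where they do the work, as an engineer would, in place of code of your own. Each camera call takes 0.05 s, during which the arm holds its last target. There are 200 camera calls.

## Working session

There is one attempt and no reset: what is moved stays moved. The work goes in short steps, Python scripts to look and compute and a tool call to move; the robot and the scene stay as the last step left them, time stands still between calls to the robot, and variables do not carry over. Pictures are saved under pics/ and viewed, at most 15 in all, crops included, and the job is handed in when it is done.

Besides the shell and the picture viewer there is one more tool, called after ">>>" by a JSON object that holds its "api" and its "payload". carry_out: Moves the arm, as the interface text tells. Its arguments: {"type":"object","properties":{"deltas":{"type":"string"},"squeeze":{"type":"number"}},"required":["deltas"]}

```bash
mkdir -p pics; ls; cat > h.py <<'E'
from workcell import arm
import numpy as np, cv2
from scipy.spatial.transform import Rotation as R
N="filter_blue_center filter_green_center filter_orange_center case_blue_seat case_green_seat case_orange_seat dish_center empty_dish_center bottle_center canister_center".split()
def ray(im,p):
    f=200/np.tan(np.radians(im["fovy"])/2); T=np.array(im["camera_from_world"])
    d=T[:3,:3].T@np.array([(p[0]-im["cx"])/f,(p[1]-im["cy"])/f,1]); return -T[:3,:3].T@T[:3,3], d/np.linalg.norm(d)
def atz(im,p,z):
    c,d=ray(im,p); return c+d*(z-c[2])/d[2]
def tri(rs):
    A=sum(np.eye(3)-np.outer(d,d) for c,d in rs); b=sum((np.eye(3)-np.outer(d,d))@c for c,d in rs); return np.linalg.solve(A,b)
def proj(im,P):
    f=200/np.tan(np.radians(im["fovy"])/2); T=np.array(im["camera_from_world"]); q=T[:3,:3]@np.array(P)+T[:3,3]
    return np.array([im["cx"]+f*q[0]/q[2],im["cy"]+f*q[1]/q[2]])
def tool(P):
    "shift in cm in tool axes to bring TCP to P"
    o=arm.get_obs(); return R.from_quat(o["ee_rot"]).inv().apply(np.array(P)-o["tcp_pos"])/10
E
python3 - <<'E'
from h import *
np.set_printoptions(precision=1,suppress=True)
o=arm.get_obs(); print(o["tcp_pos"],o["ee_rot"],R.from_quat(o["ee_rot"]).as_matrix(),o["width"],arm.grip_depth)
ims={}
for n in ["scene","side","wrist"]:
    im=arm.get_image(n); ims[n]=im; cv2.imwrite(f"pics/{n}0.png",im["frame"]); print(n,ray(im,(320,200)),im["fovy"])
for t in N:
    rs=[]
    for n,im in ims.items():
        r=arm.cut_out(im,t)[:3]
        print(t,n,[(np.round(x["conf"],2),np.round(x["point"]),x["pixels"].sum(), np.array(cv2.boundingRect(x["pixels"].astype(np.uint8)))) for x in r])
        if r and r[0]["conf"]>.5: rs.append(ray(im,r[0]["point"]))
    if len(rs)>1: print("   tri",tri(rs))
E
```

```text
pics
[228.7 634.7 230.6] [ 0.2  1.  -0.  -0. ] [[-0.9  0.3 -0. ]
 [ 0.3  0.9 -0. ]
 [-0.  -0.  -1. ]] 84.99002013674647 18.700000000000003
scene (array([  27.9, -472.5,  407.8]), array([ 0.6,  0.7, -0.4])) 54.4668931643284
side (array([345. , 790.5, 727.7]), array([ 0.2, -0.7, -0.7])) 48.78793804868835
wrist (array([165.7, 658.4, 374.9]), array([ 0.3, -0.1, -1. ])) 67.37231486077775
filter_blue_center scene [(np.float64(0.72), array([314., 254.]), np.int64(224), array([302, 244,  24,  15]))]
filter_blue_center side [(np.float64(0.56), array([369., 198.]), np.int64(155), array([358, 191,  20,  13]))]
filter_blue_center wrist []
   tri [448.6   3.7  13.8]
filter_green_center scene [(np.float64(0.66), array([312., 242.]), np.int64(221), array([306, 234,  18,  17]))]
filter_green_center side []
filter_green_center wrist []
filter_orange_center scene [(np.float64(0.65), array([317., 231.]), np.int64(164), array([310, 225,  12,  15]))]
filter_orange_center side [(np.float64(0.44), array([365., 181.]), np.int64(104), array([362, 177,  10,  12]))]
filter_orange_center wrist []
case_blue_seat
[... 1094 characters left out ...]
), array([341, 222,  29,  24]))]
empty_dish_center wrist []
   tri [456.6 116.   14.4]
bottle_center scene [(np.float64(0.5), array([235., 204.]), np.int64(313), array([228, 189,  15,  27]))]
bottle_center side [(np.float64(0.94), array([345., 287.]), np.int64(355), array([335, 274,  16,  28]))]
bottle_center wrist [(np.float64(0.65), array([147., 389.]), np.int64(573), array([131, 370,  29,  30]))]
   tri [440.9 291.6  32.4]
canister_center scene [(np.float64(0.75), array([371., 286.]), np.int64(1008), array([354, 268,  28,  42]))]
canister_center side [(np.float64(0.95), array([384., 158.]), np.int64(379), array([376, 146,  18,  25]))]
canister_center wrist []
   tri [ 438.  -146.5   26.9]
```

View pics/scene0.png

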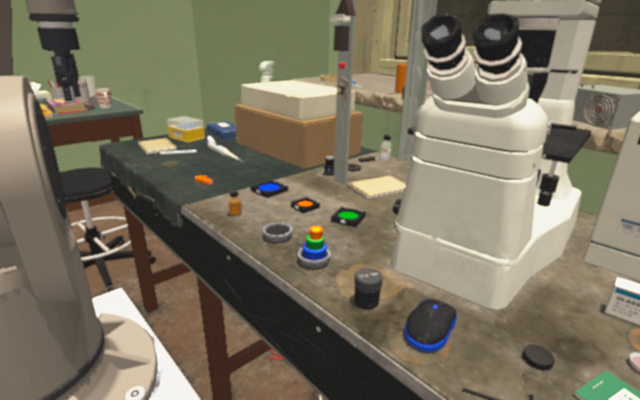

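View pics/side0.png

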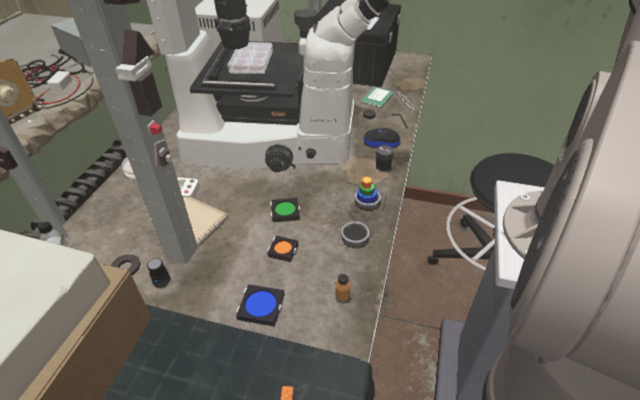

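Scene view: pile at about (315,245), empty dish (278,232), cases blue (269,187), orange (305,204), green (348,216). Side view: green (286,209), orange (284,248), blue (261,304), pile (367,192), empty dish (355,233). The network point for blue in the side view agrees with this.

```bash
python3 - <<'E'
from h import *
np.set_printoptions(precision=1,suppress=True)
s=arm.get_image("scene"); d=arm.get_image("side")
for n,a,b in [("blue",(269,187),(261,304)),("orange",(305,204),(284,248)),("green",(348,216),(286,209)),("orange top",(316,229),(366,180)),("empty",(278,231),(355,233))]:
    print(n,tri([ray(s,a),ray(d,b)]),atz(d,b,10))
for n,b in [("scope base corner near",(355,163)),("scope left",(182,165)),("post foot",(175,262))]: print(n,atz(d,b,0))
print(tool([449,40,231]), arm.get_obs()["joint_positions"])
E
```

```text
blue [591.6 350.6   9. ] [590.1 352.   10. ]
orange [595.5 202.4   7.8] [593.3 205.3  10. ]
green [629.6  85.8   7.8] [628.1  88.5  10. ]
orange top [456.6   4.   66.9] [466.4 -64.   10. ]
empty [455.3 124.6  13. ] [454.8 122.5  10. ]
scope base corner near [ 510.1 -138.1    0. ]
scope left [957.8 -12.2   0. ]
post foot [808.9 294.8  -0. ]
[-40.9 -48.5   0. ] [-1.4  0.4  0.1  1.6 -0.   1.1 -0.1]
```

>>> {"api": "carry_out", "payload": {"deltas": "0 0 4.4 -2.55 -3.0 0 8.5;0 0 8.8 -5.1 -6.0 0 8.5;0 0 13.1 -7.65 -9.1 0 8.5;0 0 17.5 -10.2 -12.1 0 8.5;0 0 21.9 -12.75 -15.1 0 8.5;0 0 26.2 -15.3 -18.1 0 8.5;0 0 30.6 -17.9 -21.2 0 8.5;0 0 35 -20.4 -24.2 0 8.5", "squeeze": 40}}

```text
time_s: 2.42
tcp_pos: [339.0, 336.2, 231.4]
ee_rot: [0.462, 0.887, 0.0, -0.0]
wrist_force: [2.3, -0.2, -0.0]
width: 84.6
grip_force: 0.0
```

>>> {"api": "carry_out", "payload": {"deltas": "0 0 5 -3.8 -1 0.5 8.5;0 0 10 -7.6 -2 1 8.5;0 0 15 -11.5 -3 1.5 8.5;0 0 20 -15.3 -4 2 8.5;0 0 25 -19.1 -5 2.5 8.5;0 0 30 -23 -6 3 8.5;0 0 35 -26.8 -7 3.5 8.5;0 0 35 -30.6 -8 4 8.5"}}

```text
time_s: 3.08
tcp_pos: [450.0, 40.1, 191.5]
ee_rot: [0.708, 0.706, 0.001, 0.0]
wrist_force: [1.8, 1.3, 0.1]
width: 85.2
grip_force: 0.0
```

```bash
cat > look.py <<'E'
import sys
from h import *
np.set_printoptions(precision=1,suppress=True)
im=arm.get_image("wrist"); o=arm.get_obs()
print("t",round(o["time_s"],2),"tcp",np.array(o["tcp_pos"]),"yaw",R.from_quat(o["ee_rot"]).as_matrix()[:,0].round(3),"F",np.array(o["wrist_force"]),"w",round(o["width"],1),"g",round(o["grip_force"],1))
if sys.argv[1]!="-": cv2.imwrite(f"pics/{sys.argv[1]}.png",im["frame"])
for a in sys.argv[2:]:
    t,z=a.split(":")
    for x in arm.cut_out(im,t)[:2]:
        m=x["pixels"].astype(np.uint8); c=cv2.minEnclosingCircle(cv2.findNonZero(m))[0]
        print(t,round(x["conf"],2),np.round(x["point"]),"bbox",cv2.boundingRect(m),"pt@z",atz(im,x["point"],float(z)),"circ@z",atz(im,c,float(z)))
E
python3 look.py w1 filter_orange_center:62 filter_green_center:44 filter_blue_center:26 dish_center:13 empty_dish_center:17 case_green_seat:8 case_orange_seat:8 canister_center:40
```

```text
t 3.13 tcp [451.6  33.7 191.1] yaw [ 0.  1. -0.] F [-2.  -7.3 -1.4] w 85.0 g 0.0
filter_orange_center 0.73 [327. 222.] bbox (314, 210, 25, 29) pt@z [458.4   7.   62. ] circ@z [457.2   5.   62. ]
filter_orange_center 0.42 [309. 320.] bbox (291, 302, 35, 32) pt@z [ 440.2 -103.6   62. ] circ@z [ 439.9 -104.1   62. ]
filter_green_center 0.71 [317. 209.] bbox (307, 200, 33, 29) pt@z [449.   14.6  44. ] circ@z [454.5   7.2  44. ]
filter_green_center 0.53 [310. 193.] bbox (293, 181, 56, 56) pt@z [442.   31.7  44. ] circ@z [452.2  14.5  44. ]
filter_blue_center 0.95 [316. 200.] bbox (301, 189, 43, 39) pt@z [447.5  18.5  26. ] circ@z [454.5   6.2  26. ]
empty_dish_center 0.58 [322.  94.] bbox (294, 60, 62, 66) pt@z [454.9 127.4  17. ] circ@z [457.5 129.   17. ]
empty_dish_center 0.21 [470.  21.] bbox (439, 0, 64, 42) pt@z [595.  192.6  17. ] circ@z [595.4 194.6  17. ]
case_green_seat 0.71 [494. 129.] bbox (451, 92, 79, 80) pt@z [638.5  92.2   8. ] circ@z [636.   89.9   8. ]
case_orange_seat 0.71 [472.  20.] bbox (439, 0, 65, 42) pt@z [600.7 195.9   8. ] circ@z [600. 197.   8.]
canister_center 0.82 [308. 320.] bbox (291, 302, 35, 32) pt@z [ 438.5 -120.2   40. ] circ@z [ 439.5 -121.4   40. ]
```

View pics/w1.png

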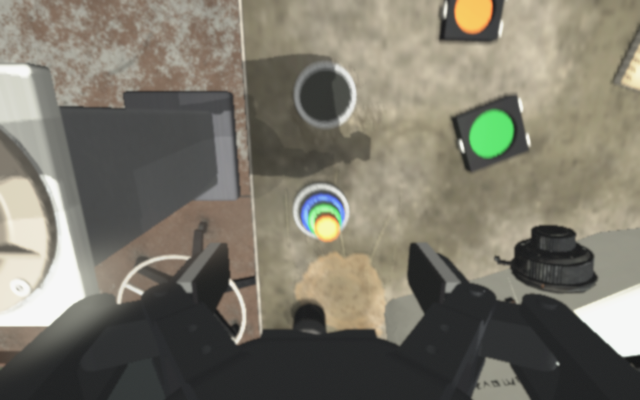

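Wrist view: dish rim is centred near (321,211), the orange top near (327,227), the empty dish near (325,94), the green case near (491,133) and the orange case near (473,14). The arm was still settling when the picture was taken, so I'll take a steady look from closer.

>>> {"api": "carry_out", "payload": {"deltas": "0 0 0 -0.5 0.2 1.5 8.5;0 0 0 -1 0.4 3 8.5;0 0 0 -1.5 0.6 4.5 8.5;0 0 0 -1.5 0.6 5 8.5;0 0 0 -1.5 0.6 5 8.5;0 0 0 -1.5 0.6 5 8.5;0 0 0 -1.5 0.6 5 8.5;0 0 0 -1.5 0.6 5 8.5"}}

```text
time_s: 4.2
tcp_pos: [456.0, 27.5, 142.1]
ee_rot: [0.706, 0.708, 0.001, 0.0]
wrist_force: [-0.8, 0.2, -0.5]
width: 84.8
grip_force: 0.0
```

```bash
cat > ell.py <<'E'
# colour-blob centres in wrist picture, settled
import sys
from h import *
np.set_printoptions(precision=1,suppress=True)
def blobs(im):
    hsv=cv2.cvtColor(im["frame"],cv2.COLOR_BGR2HSV)
    for n,(a,b) in dict(orange=(4,28),green=(42,80),blue=(100,128)).items():
        m=cv2.inRange(hsv,(a,150,90),(b,255,255)); k,l,st,_=cv2.connectedComponentsWithStats(m)
        for i in range(1,k):
            if st[i,4]>150:
                c=max(cv2.findContours((l==i).astype(np.uint8),0,2)[0],key=cv2.contourArea)
                (x,y),r=cv2.minEnclosingCircle(c)
                yield n,st[i],(x,y),r
if __name__=="__main__":
    im=arm.get_image("wrist")
    for n,s,c,r in blobs(im): print(n,s,np.array(c),round(r,1),[ (z,atz(im,c,z)[:2]) for z in (8,26,33,51,69)])
E
python3 look.py w2 filter_orange_center:62 empty_dish_center:17 dish_center:17; python3 ell.py
```

```text
t 4.25 tcp [456.   27.5 142. ] yaw [-0.  1.  0.] F [ 0.5  0.1 -0.1] w 84.9 g 0.0
filter_orange_center 0.73 [320. 230.] bbox (306, 214, 29, 36) pt@z [457.6   5.9  62. ] circ@z [456.9   4.9  62. ]
empty_dish_center 0.62 [319.  74.] bbox (282, 32, 75, 81) pt@z [456.4 127.7  17. ] circ@z [455.9 129.3  17. ]
dish_center 0.84 [297. 197.] bbox (280, 180, 68, 63) pt@z [436.4  21.1  17. ] circ@z [452.   6.  17.]
```

View pics/w2.png

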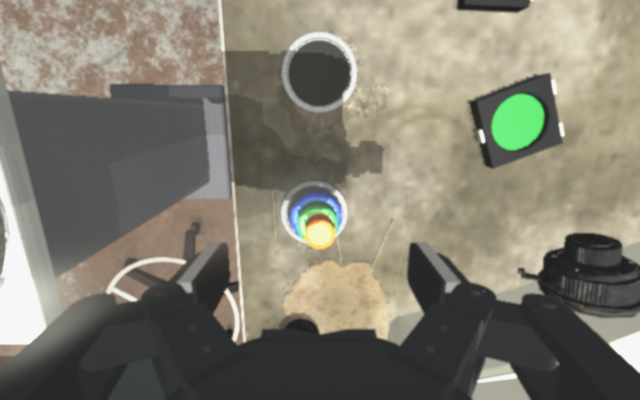

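Wrist view, settled: orange top disc near (320,235), dish rim centre near (314,213), empty dish rim (320,72), green lining (518,122).

```bash
python3 - <<'E'
from h import *
np.set_printoptions(precision=1,suppress=True)
im=arm.get_image("wrist"); 
print(ray(im,(320,200)))
for n,p,z in [("orange",(320,235),69),("dish",(314,213),19),("empty",(320,72),19),("green",(518,122),8)]: print(n,atz(im,p,z))
# per-tower edges: left/right of each
c=im["frame"][170:260,270:360]; cv2.imwrite("pics/crop.png",cv2.resize(c,None,fx=6,fy=6,interpolation=cv2.INTER_CUBIC))
print(cv2.cvtColor(im["frame"],cv2.COLOR_BGR2HSV)[[235,222,212,200,122],[320,303,298,297,518]])
E
```

```text
(array([455.5,  95. , 285.8]), array([ 0. , -0.3, -1. ]))
orange [457.3   4.4  69. ]
dish [452.    5.7  19. ]
empty [457.1 128.6  19. ]
green [635.5  88.6   8. ]
[[ 30  51 247]
 [ 58  25 247]
 [110 112 232]
 [115  62 116]
 [ 64 142 240]]
```

View pics/crop.png

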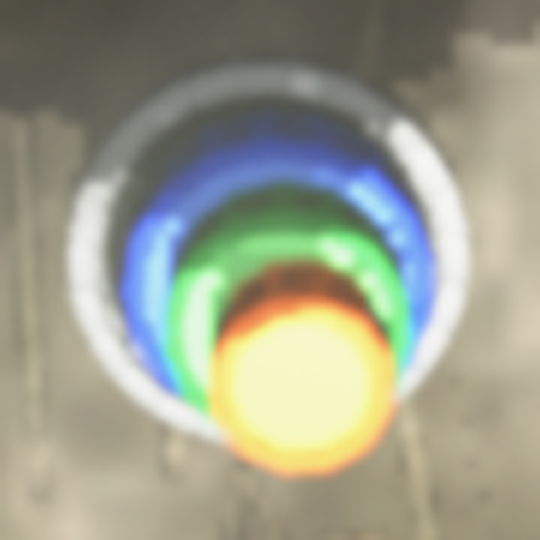

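>>> {"api": "carry_out", "payload": {"deltas": "0 0 0 -1 0.1 1 6;0 0 0 -2.25 0.15 2.5 5;0 0 0 -2.25 0.15 4.5 5;0 0 0 -2.25 0.15 6.5 5;0 0 0 -2.25 0.15 7.7 5;0 0 0 -2.25 0.15 8.2 5;0 0 0 -2.25 0.15 8.2 5;0 0 0 -2.25 0.15 8.2 5"}}

```text
time_s: 5.17
tcp_pos: [457.4, 4.4, 59.7]
ee_rot: [0.706, 0.708, -0.0, 0.0]
wrist_force: [-0.2, -1.0, -0.2]
width: 50.2
grip_force: 0.0
```

>>> {"api": "carry_out", "payload": {"deltas": "0 0 0 0 0 0 3;0 0 0 0 0 0 2;0 0 0 0 0 0 0;0 0 0 0 0 0 0;0 0 0 0 0 0 0;0 0 0 0 0 0 0;0 0 0 0 0 0 0;0 0 0 0 0 0 0", "squeeze": 30}}

```text
time_s: 5.83
tcp_pos: [457.8, 4.7, 60.1]
ee_rot: [0.706, 0.708, 0.001, 0.0]
wrist_force: [-2.1, -0.2, 8.3]
width: 20.8
grip_force: 29.0
```

```bash
python3 - <<'E'
from h import *
s=arm.get_image("scene"); d=arm.get_image("side")
a=cv2.resize(s["frame"][190:280,255:375],(480,360)); b=cv2.resize(d["frame"][150:250,310:430],(432,360)); 
a=cv2.resize(a,(360,360)); cv2.imwrite("pics/g1.png",np.hstack([a,b]))
o=arm.get_obs(); print(o["tcp_pos"],o["width"],o["grip_force"],o["wrist_force"])
E
```

```text
[457.76540444   4.69077385  60.10708411] 20.88574480318701 28.985271155834198 [-0.80294677  0.20764467  8.62637441]
```

View pics/g1.png

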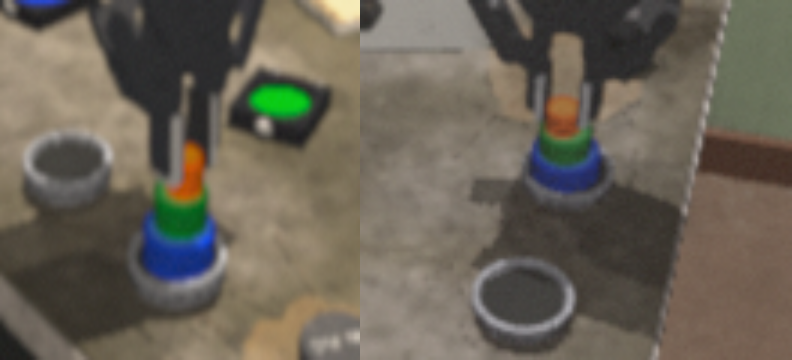

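Views show both fingers closed on the orange filter, with the pile still upright. I'll lift it and carry it to the orange case.

>>> {"api": "carry_out", "payload": {"deltas": "0 0 0 0 0 -0.6 0;0 0 0 0 0 -1.6 0;0 0 0 0 0 -3 0;0 0 0 0 0 -4.5 0;0 0 0 1 1 -6 0;0 0 0 3 2.5 -7 0;0 0 0 5.5 4.2 -8 0;0 0 0 8 6 -8 0"}}

```text
time_s: 6.6
tcp_pos: [518.4, 85.7, 142.5]
ee_rot: [0.706, 0.708, 0.002, 0.001]
wrist_force: [0.3, 0.4, 0.1]
width: 21.2
grip_force: 29.4
```

>>> {"api": "carry_out", "payload": {"deltas": "0 0 0 2.5 1.7 0 0;0 0 0 5 3.4 0 0;0 0 0 7.5 5.1 0 0;0 0 0 10 6.8 0 0;0 0 0 12 7.7 0 0;0 0 0 13 8 0 0;0 0 0 13.4 8 0 0;0 0 0 13.4 8 0 0"}}

```text
time_s: 7.27
tcp_pos: [596.0, 219.2, 139.7]
ee_rot: [0.706, 0.709, -0.0, 0.0]
wrist_force: [-0.1, -0.9, -0.6]
width: 21.4
grip_force: 29.4
```

```bash
python3 look.py w3 case_orange_seat:8 case_green_seat:8 case_blue_seat:8 filter_orange_center:130 filter_green_center:44
```

```text
t 7.32 tcp [596.  218.1 139.7] yaw [-0.  1. -0.] F [ 0.7 -0.6  0.1] w 20.5 g 29.4
case_orange_seat 0.79 [320. 202.] bbox (291, 174, 63, 58) pt@z [597.9 206.1   8. ] circ@z [598.9 205.7   8. ]
case_green_seat 0.72 [334. 306.] bbox (315, 283, 36, 48) pt@z [613.8  90.8   8. ] circ@z [613.2  88.7   8. ]
case_green_seat 0.58 [316. 249.] bbox (297, 223, 42, 54) pt@z [593.7 156.3   8. ] circ@z [597.1 156.    8. ]
case_blue_seat 0.59 [319.  41.] bbox (267, 0, 100, 84) pt@z [596.2 346.    8. ] circ@z [593.5 348.9   8. ]
filter_orange_center 0.73 [318. 248.] bbox (298, 222, 41, 55) pt@z [596.1 214.7 130. ] circ@z [596.5 214.2 130. ]
```

View pics/w3.png

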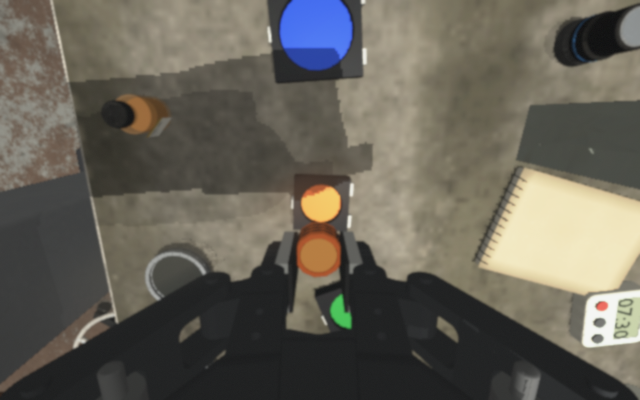

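Wrist view: the orange filter is held level, at (320,250). The orange lining is at (321,203) and the blue one at (317,31). I'll lower the filter into its case, release and lift off.

>>> {"api": "carry_out", "payload": {"deltas": "0 0 0 -0.7 0.12 2 0;0 0 0 -1.35 0.25 4.5 0;0 0 0 -1.35 0.25 7 0;0 0 0 -1.35 0.25 9 0;0 0 0 -1.35 0.25 10.5 0;0 0 0 -1.35 0.25 11.4 0;0 0 0 -1.35 0.25 12 0;0 0 0 -1.35 0.25 12.1 0"}}

```text
time_s: 8.23
tcp_pos: [598.8, 205.0, 17.8]
ee_rot: [0.706, 0.708, -0.0, -0.0]
wrist_force: [-0.5, 0.1, -0.8]
width: 20.7
grip_force: 29.4
```

>>> {"api": "carry_out", "payload": {"deltas": "0 0 0 0 0 0.1 0;0 0 0 0 0 0.1 0;0 0 0 0 0 0.1 2.6;0 0 0 0 0 0.1 3.2;0 0 0 0 0 0.1 4;0 0 0 0 0 0 4.5;0 0 0 0 0 -1.2 4.5;0 0 0 0 0 -3 4.5"}}

```text
time_s: 8.9
tcp_pos: [598.2, 205.1, 48.1]
ee_rot: [0.706, 0.708, -0.001, -0.0]
wrist_force: [0.2, -0.0, 0.0]
width: 45.0
grip_force: 0.0
```

>>> {"api": "carry_out", "payload": {"deltas": "0 0 0 0 0 -2 5;0 0 0 0 0 -4 5;0 0 0 0 0 -6 5;0 0 0 -0.5 0 -8 5;0 0 0 -2 0.5 -9 5;0 0 0 -5 1 -9 5;0 0 0 -7.5 2 -9 6;0 0 0 -9 3 -9 7"}}

```text
time_s: 9.57
tcp_pos: [629.8, 111.5, 139.4]
ee_rot: [0.707, 0.707, 0.0, 0.0]
wrist_force: [0.4, -0.1, -0.2]
width: 69.3
grip_force: 0.0
```

```bash
python3 look.py w4 case_green_seat:8 filter_orange_center:26 empty_dish_center:17
```

```text
t 9.62 tcp [631.5 108.7 139.5] yaw [ 0.  1. -0.] F [ 0.6 -4.1  0.3] w 70.2 g 0.0
case_green_seat 0.85 [326. 213.] bbox (279, 169, 87, 84) pt@z [637.7  86.8   8. ] circ@z [633.4  88.6   8. ]
filter_orange_center 0.75 [281.  79.] bbox (266, 64, 31, 32) pt@z [600.3 206.3  26. ] circ@z [600.8 206.   26. ]
```

View pics/w4.png

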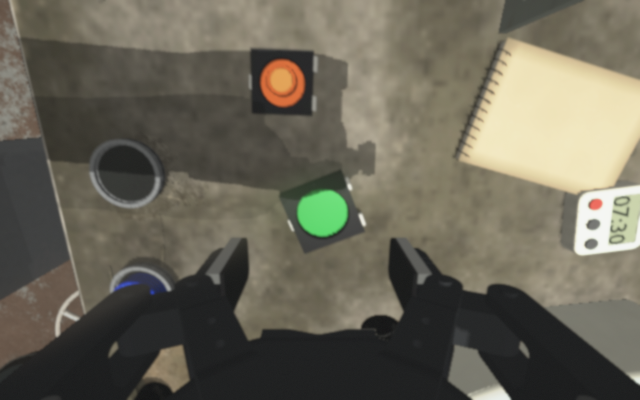

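The orange filter is seated concentrically in its recess at (282,81), and the green lining is at (322,213). Back to the pile.

>>> {"api": "carry_out", "payload": {"deltas": "0 0 0 -1.4 -2.8 0.3 7;0 0 0 -3.1 -6 0.6 7;0 0 0 -4.8 -9.3 1 7;0 0 0 -6.4 -12.6 1.5 7;0 0 0 -7.8 -15.3 2 7;0 0 0 -8.8 -17.2 2 7;0 0 0 -8.8 -17.2 2 7;0 0 0 -8.8 -17.2 2 7"}}

```text
time_s: 10.43
tcp_pos: [456.9, 27.5, 118.6]
ee_rot: [0.706, 0.708, 0.0, -0.0]
wrist_force: [0.4, 0.7, 0.6]
width: 70.2
grip_force: 0.0
```

>>> {"api": "carry_out", "payload": {"deltas": "0 0 0 0 0 0 7;0 0 0 0 0 0 7;0 0 0 0 0 0 7;0 0 0 0 0 0 7;0 0 0 0 0 0 7;0 0 0 0 0 0 7;0 0 0 0 0 0 7;0 0 0 0 0 0 7"}}

```text
time_s: 11.1
tcp_pos: [457.7, 27.0, 118.3]
ee_rot: [0.706, 0.708, -0.0, 0.0]
wrist_force: [0.1, 1.1, 0.1]
width: 70.2
grip_force: 0.0
```

```bash
python3 look.py w5 filter_green_center:44 filter_blue_center:26 dish_center:17; python3 - <<'E'
from h import *
im=arm.get_image("wrist"); c=im["frame"][150:270,255:375]; cv2.imwrite("pics/c5.png",cv2.resize(c,None,fx=5,fy=5,interpolation=cv2.INTER_CUBIC))
E
```

```text
t 11.15 tcp [457.7  27.  118.3] yaw [-0.  1. -0.] F [-0.3 -0.4 -0.3] w 69.5 g 0.0
filter_green_center 0.85 [311. 235.] bbox (293, 208, 46, 49) pt@z [452.3   3.7  44. ] circ@z [455.3   5.8  44. ]
filter_blue_center 0.84 [309. 206.] bbox (286, 196, 56, 49) pt@z [450.4  22.1  26. ] circ@z [453.8   6.   26. ]
dish_center 0.61 [302. 196.] bbox (277, 185, 71, 67) pt@z [443.9  28.1  17. ] circ@z [452.6   6.1  17. ]
```

View pics/c5.png

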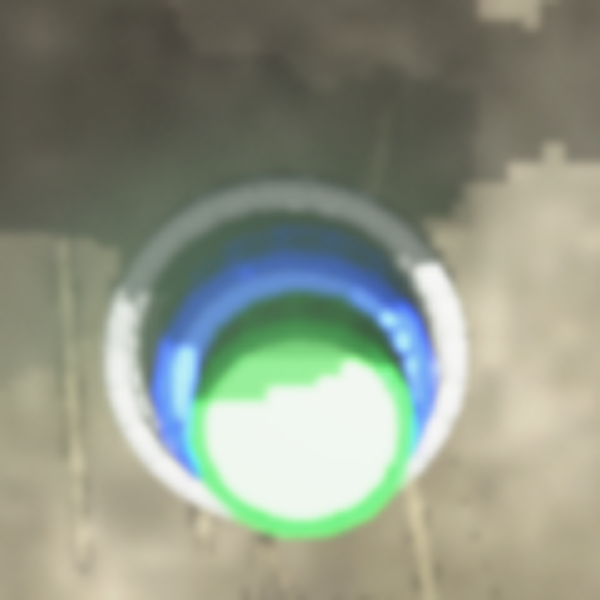

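The green filter is alone on blue, with its top centred at about (315,237), so it sits near (454.5, 5). I'll grasp it.

>>> {"api": "carry_out", "payload": {"deltas": "0 0 0 -1 -0.1 1 6;0 0 0 -2.2 -0.3 2.5 6;0 0 0 -2.2 -0.3 4.5 6;0 0 0 -2.2 -0.3 6 6;0 0 0 -2.2 -0.3 7 6;0 0 0 -2.2 -0.3 7.7 6;0 0 0 -2.2 -0.3 7.7 5;0 0 0 -2.2 -0.3 7.7 4"}}

```text
time_s: 12.02
tcp_pos: [454.8, 4.9, 41.5]
ee_rot: [0.706, 0.708, -0.0, -0.0]
wrist_force: [-0.5, -0.2, -0.4]
width: 40.3
grip_force: 0.0
```

>>> {"api": "carry_out", "payload": {"deltas": "0 0 0 0 0 0 3.5;0 0 0 0 0 0 3;0 0 0 0 0 0 1;0 0 0 0 0 0 1;0 0 0 0 0 0 1;0 0 0 0 0 0 1;0 0 0 0 0 0 1;0 0 0 0 0 -0.4 1"}}

```text
time_s: 12.68
tcp_pos: [454.8, 5.1, 45.7]
ee_rot: [0.706, 0.708, 0.0, 0.0]
wrist_force: [0.3, -0.6, -0.5]
width: 31.8
grip_force: 29.8
```

>>> {"api": "carry_out", "payload": {"deltas": "0 0 0 0 0 -0.8 1;0 0 0 0 0 -2 1;0 0 0 0 0 -3.5 1;0 0 0 0 1 -5 1;0 0 0 1 3 -6.5 1;0 0 0 2.3 5.8 -8 1;0 0 0 3.6 8.8 -9 1;0 0 0 5 12 -9.5 1"}}

```text
time_s: 13.35
tcp_pos: [576.2, 56.2, 143.2]
ee_rot: [0.706, 0.708, 0.001, 0.0]
wrist_force: [0.7, -0.1, -0.7]
width: 32.0
grip_force: 29.8
```

>>> {"api": "carry_out", "payload": {"deltas": "0 0 0 1.3 2.4 0 1;0 0 0 2.8 4.2 0 1;0 0 0 4.2 5.5 0 1;0 0 0 5 6.1 0 1;0 0 0 5.3 6.1 0 1;0 0 0 5.3 6.1 0 1;0 0 0 5.3 6.1 0 1;0 0 0 5.3 6.1 0 1"}}

```text
time_s: 14.02
tcp_pos: [634.7, 107.5, 140.7]
ee_rot: [0.706, 0.708, -0.0, -0.0]
wrist_force: [1.1, 1.2, -0.0]
width: 32.2
grip_force: 29.9
```

```bash
python3 look.py w6 case_green_seat:8 filter_green_center:135 filter_blue_center:26
```

```text
t 14.07 tcp [634.9 107.6 140.7] yaw [-0.  1.  0.] F [ 0.2  0.9 -0.3] w 32.0 g 29.9
case_green_seat 0.64 [321. 196.] bbox (274, 166, 86, 64) pt@z [637.6  99.5   8. ] circ@z [632.7  88.4   8. ]
filter_green_center 0.83 [317. 250.] bbox (286, 211, 67, 76) pt@z [633.9 104.1 135. ] circ@z [635.1 104.7 135. ]
filter_green_center 0.34 [290.  71.] bbox (242, 42, 70, 69) pt@z [621.6 194.5 135. ] circ@z [614.5 192.5 135. ]
filter_blue_center 0.6 [130. 290.] bbox (106, 268, 56, 47) pt@z [451.2   9.6  26. ] circ@z [454.2   5.8  26. ]
```

View pics/w6.png

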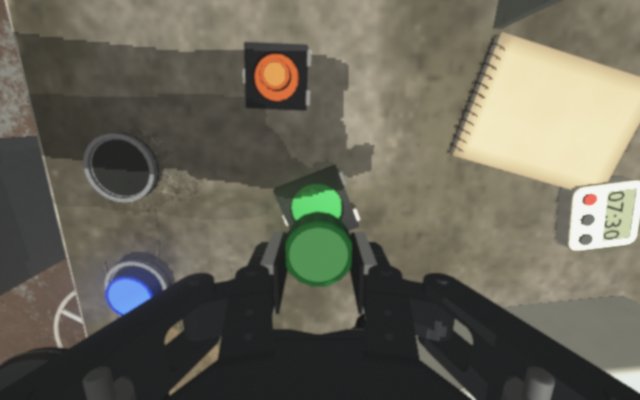

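Green is held level at (318,250) over its lining at (317,205). Lowering, releasing and returning to the pile.

>>> {"api": "carry_out", "payload": {"deltas": "0 0 0 -1 -0.05 2 1;0 0 0 -2 -0.1 4.5 1;0 0 0 -2 -0.1 7 1;0 0 0 -2 -0.1 9 1;0 0 0 -2 -0.1 10.5 1;0 0 0 -2 -0.1 11.5 1;0 0 0 -2 -0.1 12.2 1;0 0 0 -2 -0.1 12.3 1"}}

```text
time_s: 14.88
tcp_pos: [634.3, 88.5, 16.6]
ee_rot: [0.706, 0.708, -0.0, -0.0]
wrist_force: [-0.2, -0.8, -1.0]
width: 32.0
grip_force: 32.7
```

>>> {"api": "carry_out", "payload": {"deltas": "0 0 0 0 0 0.1 1;0 0 0 0 0 0.1 1;0 0 0 0 0 0.1 3.7;0 0 0 0 0 0.1 4.5;0 0 0 0 0 0.1 5.5;0 0 0 0 0 0 6;0 0 0 0 0 -1.2 6;0 0 0 0 0 -3 6"}}

```text
time_s: 15.55
tcp_pos: [633.5, 88.3, 47.0]
ee_rot: [0.706, 0.708, -0.001, -0.001]
wrist_force: [0.0, 0.4, 0.5]
width: 60.0
grip_force: 0.0
```

>>> {"api": "carry_out", "payload": {"deltas": "0 0 0 0 0 -2 7;0 0 0 0 0 -4 7;0 0 0 0 -1 -6 7;0 0 0 -0.7 -3.5 -7.5 7;0 0 0 -1.8 -6.5 -8.5 7;0 0 0 -3 -9.5 -9 7;0 0 0 -4 -12.5 -9 7;0 0 0 -5 -15 -8.5 7"}}

```text
time_s: 16.22
tcp_pos: [483.2, 37.6, 133.7]
ee_rot: [0.706, 0.708, 0.001, -0.0]
wrist_force: [1.1, -0.3, 0.6]
width: 70.1
grip_force: 0.0
```

>>> {"api": "carry_out", "payload": {"deltas": "0 0 0 -0.6 -1.8 0.5 7;0 0 0 -1 -2.8 1.5 7;0 0 0 -1 -3 2.5 7;0 0 0 -1 -3 3 7;0 0 0 -1 -3 3 7;0 0 0 -1 -3 3 7;0 0 0 -1 -3 3 7;0 0 0 -1 -3 3 7"}}

```text
time_s: 16.88
tcp_pos: [455.4, 28.1, 102.6]
ee_rot: [0.706, 0.708, 0.0, 0.0]
wrist_force: [-0.2, -0.4, 0.1]
width: 70.0
grip_force: 0.0
```

```bash
python3 look.py w7 filter_green_center:26 filter_blue_center:26 dish_center:17 empty_dish_center:17
```

```text
t 16.93 tcp [455.2  28.1 102.5] yaw [-0.  1. -0.] F [-0.6  0.8 -0.1] w 69.9 g 0.0
filter_green_center 0.98 [561. 125.] bbox (530, 98, 66, 51) pt@z [629.3  88.5  26. ] circ@z [630.5  89.9  26. ]
filter_green_center 0.73 [536. 118.] bbox (495, 67, 112, 111) pt@z [610.2  93.6  26. ] circ@z [622.6  91.8  26. ]
filter_blue_center 0.81 [317. 231.] bbox (287, 202, 60, 62) pt@z [454.3   7.3  26. ] circ@z [454.1   5.6  26. ]
dish_center 0.72 [299. 206.] bbox (276, 190, 78, 75) pt@z [440.4  24.6  17. ] circ@z [452.5   5.8  17. ]
empty_dish_center 0.89 [320.  69.] bbox (276, 17, 89, 96) pt@z [456.5 126.6  17. ] circ@z [456.3 129.7  17. ]
```

View pics/w7.png

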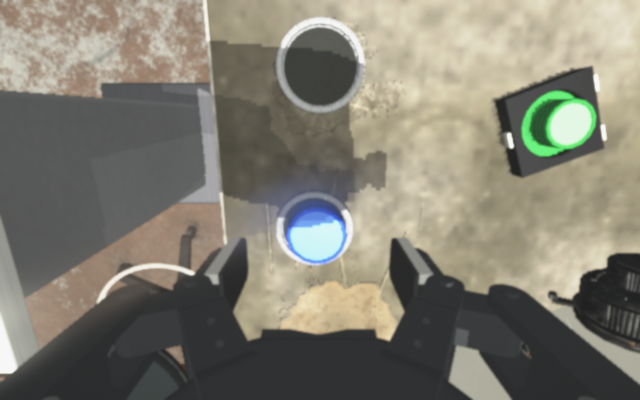

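Green stands in its recess at about (560,120), and blue is alone in the dish with its top near (317,236). I'll grasp blue and carry it over.

>>> {"api": "carry_out", "payload": {"deltas": "0 0 0 -1 -0.05 1 7;0 0 0 -2.2 -0.1 2.5 7;0 0 0 -2.2 -0.1 4.5 7;0 0 0 -2.2 -0.1 6 7;0 0 0 -2.2 -0.1 7.2 7;0 0 0 -2.2 -0.1 7.9 7;0 0 0 -2.2 -0.1 7.9 6;0 0 0 -2.2 -0.1 7.9 5.2"}}

```text
time_s: 17.8
tcp_pos: [453.7, 5.8, 23.4]
ee_rot: [0.706, 0.708, -0.0, -0.0]
wrist_force: [0.7, -1.6, -0.3]
width: 52.0
grip_force: 0.0
```

>>> {"api": "carry_out", "payload": {"deltas": "0 0 0 0 0 0 4.6;0 0 0 0 0 0 4;0 0 0 0 0 0 2;0 0 0 0 0 0 2;0 0 0 0 0 0 2;0 0 0 0 0 0 2;0 0 0 0 0 0 2;0 0 0 0 0 -0.4 2"}}

```text
time_s: 18.47
tcp_pos: [453.8, 6.1, 27.8]
ee_rot: [0.706, 0.708, 0.0, 0.0]
wrist_force: [-0.1, 0.3, 0.0]
width: 42.7
grip_force: 30.5
```

>>> {"api": "carry_out", "payload": {"deltas": "0 0 0 0 0 -0.8 2;0 0 0 0 0 -2 2;0 0 0 0 0 -3.5 2;0 0 0 1 0.3 -5 2;0 0 0 3 1 -6.5 2;0 0 0 6 2 -8 2;0 0 0 9.3 3.2 -9.5 2;0 0 0 12.8 4.5 -10.5 2"}}

```text
time_s: 19.13
tcp_pos: [498.9, 135.3, 135.0]
ee_rot: [0.706, 0.708, 0.001, 0.0]
wrist_force: [1.6, -1.1, 0.0]
width: 42.8
grip_force: 30.6
```

>>> {"api": "carry_out", "payload": {"deltas": "0 0 0 3.5 1.3 0 2;0 0 0 7 2.6 0 2;0 0 0 10.5 4 0 2;0 0 0 14 5.4 0 2;0 0 0 17.3 6.8 0 2;0 0 0 20.3 8.1 0 2;0 0 0 22.4 9 0 2;0 0 0 23.5 9.4 0 2"}}

```text
time_s: 19.8
tcp_pos: [591.8, 372.9, 133.0]
ee_rot: [0.705, 0.709, 0.0, 0.0]
wrist_force: [-0.0, -0.8, -0.7]
width: 42.9
grip_force: 30.6
```

>>> {"api": "carry_out", "payload": {"deltas": "0 0 0 0 0 0 2;0 0 0 0 0 0 2;0 0 0 0 0 0 2;0 0 0 0 0 0 2;0 0 0 0 0 0 2;0 0 0 0 0 0 2;0 0 0 0 0 0 2;0 0 0 0 0 0 2"}}

```text
time_s: 20.47
tcp_pos: [591.6, 369.2, 132.4]
ee_rot: [0.706, 0.708, 0.0, -0.0]
wrist_force: [-0.1, -0.1, -0.8]
width: 42.9
grip_force: 30.6
```

```bash
python3 look.py w8 case_blue_seat:8 filter_blue_center:125
```

```text
t 20.52 tcp [591.5 369.3 132.4] yaw [-0.  1. -0.] F [-0.2 -0.5 -1.6] w 43.3 g 30.6
case_blue_seat 0.83 [326. 192.] bbox (276, 166, 90, 69) pt@z [598.7 368.    8. ] circ@z [594.3 358.4   8. ]
filter_blue_center 0.72 [316. 252.] bbox (275, 204, 88, 95) pt@z [590.6 363.8 125. ] circ@z [591.6 364.  125. ]
```

View pics/w8.png

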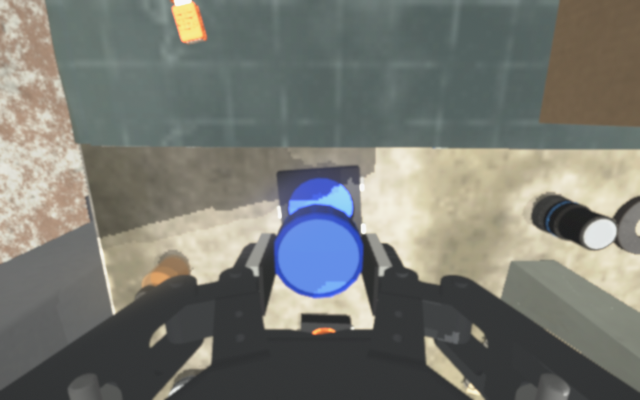

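Blue is held level at (318,252). Its lining's visible top edge is at row 178, columns 287–356, so its centre is near (321,211).

```bash
python3 - <<'E'
from h import *
im=arm.get_image("wrist"); print(atz(im,(321.5,211),8),atz(im,(321.5,178),8), atz(im,(287,211),8)-atz(im,(356,211),8))
E
```

```text
[594.79614378 349.28705636   8.        ] [594.63004768 380.93795918   8.        ] [-64.88981739  -0.14040378   0.        ]
```

>>> {"api": "carry_out", "payload": {"deltas": "0 0 0 -1 0.1 2 2;0 0 0 -1.9 0.25 4 2;0 0 0 -1.9 0.25 6 2;0 0 0 -1.9 0.25 8 2;0 0 0 -1.9 0.25 9.6 2;0 0 0 -1.9 0.25 10.7 2;0 0 0 -1.9 0.25 11.4 2;0 0 0 -1.9 0.25 11.5 2"}}

```text
time_s: 21.33
tcp_pos: [594.0, 350.6, 16.5]
ee_rot: [0.706, 0.708, -0.0, -0.0]
wrist_force: [0.2, -0.4, 0.4]
width: 43.0
grip_force: 33.6
```

>>> {"api": "carry_out", "payload": {"deltas": "0 0 0 0 0 0.1 2;0 0 0 0 0 0.1 2;0 0 0 0 0 0.1 4.8;0 0 0 0 0 0.1 5.5;0 0 0 0 0 0.1 6.3;0 0 0 0 0 0 7;0 0 0 0 0 -1.2 7;0 0 0 0 0 -3 7"}}

```text
time_s: 22.0
tcp_pos: [593.3, 349.9, 46.9]
ee_rot: [0.706, 0.708, -0.001, -0.0]
wrist_force: [0.1, -0.3, -0.4]
width: 69.8
grip_force: 0.0
```

>>> {"api": "carry_out", "payload": {"deltas": "0 0 0 0 0 -2 8;0 0 0 0 0 -4 8;0 0 0 -1 -0.5 -6 8;0 0 0 -3.5 -1.5 -7.5 8;0 0 0 -7 -3 -8.5 8;0 0 0 -10.5 -4.5 -9 8;0 0 0 -14 -6 -9 8;0 0 0 -17.5 -7.5 -9 8"}}

```text
time_s: 22.67
tcp_pos: [519.0, 173.8, 138.6]
ee_rot: [0.706, 0.708, 0.001, -0.0]
wrist_force: [1.0, -0.4, 0.7]
width: 80.0
grip_force: 0.0
```

>>> {"api": "carry_out", "payload": {"deltas": "0 0 0 -3.5 -1.6 0 8;0 0 0 -7 -3.2 0 8;0 0 0 -10.3 -4.8 1 8;0 0 0 -13 -6.2 2 8;0 0 0 -14.4 -6.7 3 8;0 0 0 -14.4 -6.7 3.5 8;0 0 0 -14.4 -6.7 3.5 8;0 0 0 -14.4 -6.7 3.5 8"}}

```text
time_s: 23.33
tcp_pos: [453.7, 31.5, 102.9]
ee_rot: [0.706, 0.708, 0.0, 0.0]
wrist_force: [0.3, -0.1, 0.7]
width: 80.0
grip_force: 0.0
```

```bash
python3 look.py w9 dish_center:17 empty_dish_center:17; python3 - <<'E'
from h import *
im=arm.get_image("wrist"); s=arm.get_image("side"); print(arm.get_obs()["tcp_pos"])
b=cv2.resize(s["frame"][190:330,220:400],(515,400)); w=cv2.resize(im["frame"][:260,230:400],(262,400)); cv2.imwrite("pics/m9.png",np.hstack([b,w]))
E
```

```text
t 23.38 tcp [453.9  31.8 102.9] yaw [-0.  1.  0.] F [0.5 0.1 0.4] w 79.9 g 0.0
dish_center 0.69 [315. 230.] bbox (278, 193, 77, 77) pt@z [451.2   7.9  17. ] circ@z [452.2   6.9  17. ]
empty_dish_center 0.59 [316. 229.] bbox (279, 195, 75, 73) pt@z [452.5   8.4  17. ] circ@z [452.3   6.   17. ]
[453.56371099  31.64700029 102.62786181]
```

View pics/m9.png

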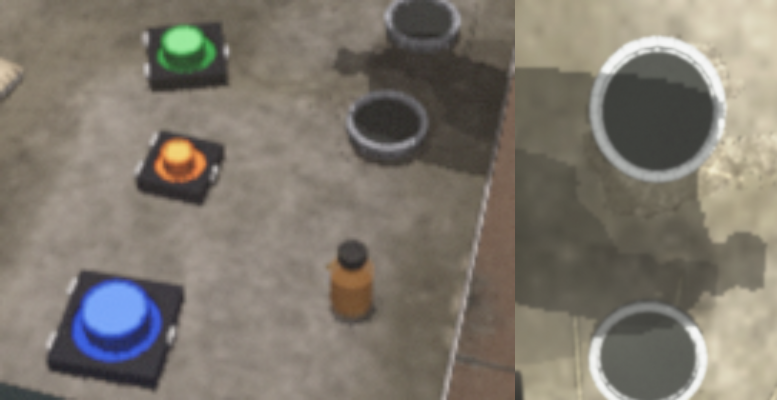

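All three filters sit in their recesses, and both dishes are empty and upright. Next I'll pick up the dish.

>>> {"api": "carry_out", "payload": {"deltas": "0 0 0 -1.3 -0.05 1.5 8;0 0 0 -2.55 -0.12 3.5 8;0 0 0 -2.55 -0.12 5.5 8;0 0 0 -2.55 -0.12 7.2 8;0 0 0 -2.55 -0.12 8.5 8;0 0 0 -2.55 -0.12 9.3 8;0 0 0 -2.55 -0.12 9.7 8;0 0 0 -2.55 -0.12 9.8 7.5"}}

```text
time_s: 24.25
tcp_pos: [452.0, 5.6, 4.0]
ee_rot: [0.706, 0.708, -0.0, -0.0]
wrist_force: [-0.9, -0.2, -0.9]
width: 75.1
grip_force: 0.0
```

>>> {"api": "carry_out", "payload": {"deltas": "0 0 0 0 0 0 6.6;0 0 0 0 0 0 6;0 0 0 0 0 0 4;0 0 0 0 0 0 4;0 0 0 0 0 0 4;0 0 0 0 0 0 4;0 0 0 0 0 0 4;0 0 0 0 0 -0.3 4", "squeeze": 35}}

```text
time_s: 24.92
tcp_pos: [452.2, 5.7, 7.8]
ee_rot: [0.706, 0.708, 0.0, 0.0]
wrist_force: [0.3, -0.2, -1.1]
width: 60.4
grip_force: 38.2
```

>>> {"api": "carry_out", "payload": {"deltas": "0 0 0 0 0 -0.8 4;0 0 0 0 0 -1.8 4;0 0 0 0 0 -3 4;0 0 0 0 0 -4.5 4;0 0 0 0 0 -6 4;0 0 0 0.5 0 -7 4;0 0 0 2 0.1 -7.5 4;0 0 0 4 0.2 -7.5 4"}}

```text
time_s: 25.58
tcp_pos: [454.6, 45.1, 84.6]
ee_rot: [0.707, 0.707, 0.001, 0.0]
wrist_force: [-0.0, 0.4, -1.6]
width: 60.2
grip_force: 38.2
```

>>> {"api": "carry_out", "payload": {"deltas": "0 0 0 2.5 0.1 0 4;0 0 0 5 0.2 0 4;0 0 0 7 0.2 0 4;0 0 0 8.2 0.2 0 4;0 0 0 8.5 0.2 0 4;0 0 0 8.5 0.2 0 4;0 0 0 8.5 0.2 0 4;0 0 0 8.5 0.2 0 4"}}

```text
time_s: 26.25
tcp_pos: [455.6, 129.2, 82.5]
ee_rot: [0.707, 0.708, -0.0, 0.0]
wrist_force: [0.0, -0.2, -1.3]
width: 60.3
grip_force: 38.2
```

```bash
python3 look.py - dish_center:95 empty_dish_center:17;python3 - <<'E'
from h import *
im=arm.get_image("wrist"); s=arm.get_image("side")
b=cv2.resize(s["frame"][150:260,300:420],(436,400)); w=cv2.resize(im["frame"][100:340,200:440],(350,400)); cv2.imwrite("pics/m10.png",np.hstack([b,w]))
E
```

```text
t 26.3 tcp [455.6 129.3  82.5] yaw [-0.  1. -0.] F [ 0.2  0.  -1.3] w 60.4 g 38.2
dish_center 0.78 [320. 255.] bbox (255, 194, 128, 125) pt@z [456.7 131.6  95. ] circ@z [455.7 130.1  95. ]
empty_dish_center 0.73 [320. 188.] bbox (278, 169, 84, 41) pt@z [456.8 145.4  17. ] circ@z [456.6 133.   17. ]
```

View pics/m10.png

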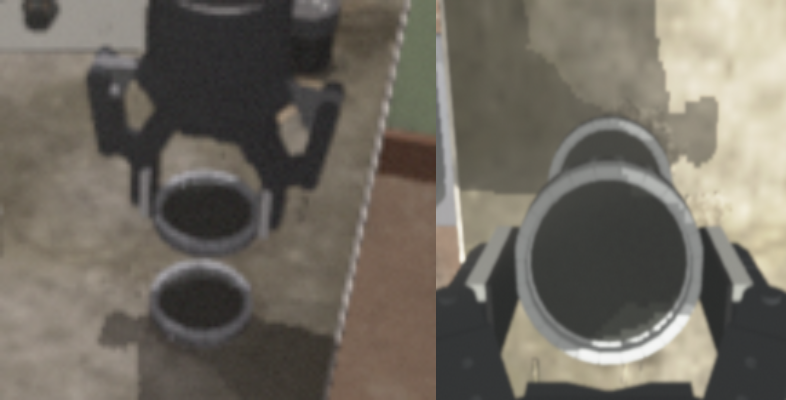

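Held level over the empty dish. Lowering and releasing.

>>> {"api": "carry_out", "payload": {"deltas": "0 0 0 0 0.07 1 4;0 0 0 0 0.07 2.2 4;0 0 0 0 0.07 3.5 4;0 0 0 0 0.07 4.6 4;0 0 0 0 0.07 5.4 4;0 0 0 0 0.07 5.9 4;0 0 0 0 0.07 6.15 4;0 0 0 0 0.07 6.2 4"}}

```text
time_s: 27.17
tcp_pos: [456.1, 130.2, 20.2]
ee_rot: [0.706, 0.708, -0.0, -0.0]
wrist_force: [-4.3, -0.3, 8.9]
width: 60.4
grip_force: 39.1
```

>>> {"api": "carry_out", "payload": {"deltas": "0 0 0 0 0 0.05 4;0 0 0 0 0 0.1 4;0 0 0 0 0 0.1 4;0 0 0 0 0 0.1 6.2;0 0 0 0 0 0.1 6.6;0 0 0 0 0 0.1 7.2;0 0 0 0 0 0.1 8;0 0 0 0 0 -0.5 8.3"}}

```text
time_s: 27.83
tcp_pos: [455.9, 130.3, 24.9]
ee_rot: [0.706, 0.708, -0.001, -0.0]
wrist_force: [-1.2, -0.1, -0.6]
width: 83.1
grip_force: 0.0
```

>>> {"api": "carry_out", "payload": {"deltas": "0 0 0 0 0 -1 8.3;0 0 0 0 0 -2.5 8.3;0 0 0 0 0 -4 8.3;0 0 0 0 0 -6 8.3;0 0 0 0 0 -8 8.3;0 0 0 0 0 -10 8.3;0 0 0 2 0 -10.5 8.3;0 0 0 2 0 -10.5 8.3"}}

```text
time_s: 28.5
tcp_pos: [457.2, 153.5, 132.7]
ee_rot: [0.705, 0.709, 0.002, -0.0]
wrist_force: [0.1, 1.0, -0.2]
width: 83.1
grip_force: 0.0
```

```bash
python3 look.py - dish_center:32 empty_dish_center:17 bottle_center:29;python3 - <<'E'
from h import *
im=arm.get_image("wrist"); s=arm.get_image("side"); c=arm.get_image("scene")
b=cv2.resize(s["frame"][140:330,230:400],(358,400)); w=cv2.resize(im["frame"][130:330,220:420],(200,200)); v=cv2.resize(c["frame"][175:315,230:390],(228,200)); cv2.imwrite("pics/m11.png",np.hstack([b,np.vstack([w,v[:,:200]])]))
for t in ("bottle_center","canister_center"):
    print(t,tri([ray(x,arm.spot_in(x,t)[0]["point"]) for x in (s,c)]))
E
```

```text
t 28.55 tcp [456.7 152.2 131.8] yaw [-0.  1.  0.] F [-0.7 -0.  -0.9] w 83.0 g 0.0
dish_center 0.9 [316. 222.] bbox (280, 187, 74, 71) pt@z [455.6 131.7  32. ] circ@z [456.6 130.6  32. ]
bottle_center 0.64 [306.  24.] bbox (285, 0, 43, 54) pt@z [447.9 285.7  29. ] circ@z [447.7 285.3  29. ]
bottle_center [448.89577871 281.89095203  23.93494221]
canister_center [ 429.38335138 -152.37151697   40.74896065]
```

View pics/m11.png

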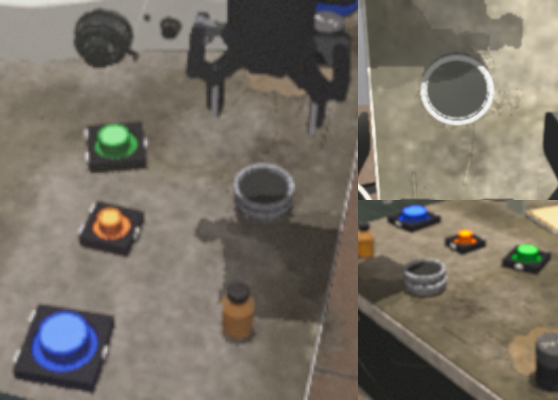

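The dish is stacked level on the other dish, the three filters are in their recesses, and the bottle and canister stand upright in place. The gripper is clear of everything, so I'm handing in.

```bash
python3 -c "
from h import *
print(arm.hand_in())"
```

```text
the job is handed in; nothing more can be done
None
```

I handed in the job at about 29 s: in the last pictures each filter is in the recess of its own colour, the emptied dish is stacked upright on the other one, and the bottle and canister are still standing; no verdict came back.

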